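Roll the tumbler drum into its bearing slots and shut the guard

TASK

The drum of the bench tumbler is parked at the front of its loading rails. Bring it back until both ends of its shaft have dropped into the open bearing slots and sit fully home at the bottom, then swing the front guard up until it is shut. Leave the other things on the bench where they are.

Things in the scene. Friction and masses are not known exactly. Their poses are not given: they have to be found in the camera images.
- tumbler: Grey bench barrel tumbler, fixed, standing on the bench (z = 0). Origin on the bench, midway between and under the two bearing slots; x points from its open loading side (towards the robot) to its motor, y left, z up. Plinth 40 mm high (x -115 to +160, y +-120 mm) with two upright cheek plates 10 mm thick at y = +-85 mm. Belt cover left rear, 116 mm high; motor at x 75 to 150 mm, 140 mm high.
- slot_left (a point): Where the shaft's axis lies when home in the left slot (y = +85 mm): 100 mm above the bench. Axes as the tumbler's. The slot is a U in the cheek's top edge, open at the top, 19 mm wide, front mouth rounded, its flat floor 92 mm above the bench. Behind the slot the cheek rises to a stop horn 150 mm high (x +10 to +48 mm).
- slot_right (a point): The same for the right (y = -85 mm) slot.
- rails (a point): Middle between the rails' front ends, at rail height. The rails are the level top edges of the cheeks (y = +-85 mm), 122 mm above the bench, from here back to the slots 115 mm behind, with a 7 mm high lip on their first 14 mm. At the start the shaft lies on them (axis 130 mm, drum top 178 mm above the bench), 70 to 92 mm in front of the slots, free to roll or slide.
- drum: Loose white plastic drum, 96 mm in diameter, with a hatch (6 mm proud, y -43 to +37 mm), a black toothed wheel 106 mm across at its left end, and a steel shaft, 16 mm thick, 208 mm long; 0.4 to 0.85 kg. Origin on the axis at mid shaft; y along the shaft, drum from y = -73 to +73 mm; x and z turn as it rolls. Too big to grip. When home its top is 148 mm above the bench.
- shaft_left (a point): Point on the shaft's axis 100 mm to the left (+y) of the drum's origin, 4 mm short of the shaft's left end.
- shaft_right (a point): The same at the right end (-y).
- guard (a joint): Front guard of the tumbler, a sheet-metal flap 184 mm wide, 105 mm high, hinged along its lower edge. Value in rad: 0 = shut, upright against the cheeks' front ends; it grows as the flap swings down towards the robot (start 0.8 to 1.05, stop at 1.2). Stiff hinge, 0.2 N m: it stays where it is left. It cannot shut while the drum is parked at the front.
- guard_hinge (a point): Middle of the guard's hinge line, 121 mm in front of the slots and 35 mm above the bench.
- guard_edge (a point): Middle of the guard's rolled top edge (10 mm thick), 100 mm from the hinge line; shut, it is 135 mm above the bench.
- media_jar: Clear jar, 76 mm in diameter and 105 mm high, standing left of the tumbler. Origin: centre of its underside.
- wrench: Steel spanner, 180 mm long, lying right of the tumbler. Origin under its middle.
- brush: Brush, 170 mm long, lying to the left in front of the tumbler. Origin under its middle.
- hammer: Hammer, 260 mm long, lying on the right half of the bench. Origin under its middle.
- screwdriver: Screwdriver, 200 mm long, lying on the left half of the bench. Origin under its middle.
- oil_can: Steel can, 60 mm in diameter and 150 mm high, standing on the left. Origin: centre of its underside.
- parts_tray: Grey divided tray, 120 x 160 x 35 mm, on the right. Origin: centre of its underside.
Not all that is in view belongs to the job. Several things have the shape of the drum; the one meant has the colours described above.

How it is judged (in metres and radians):
On the way:
1. both ends of the drum's shaft are home on the floors of the bearing slots, the guard still down (z of shaft_left in the frame of tumbler between 0.094 and 0.105 m and x of shaft_left in the frame of tumbler between -0.006 and 0.006 m and z of shaft_right in the frame of tumbler between 0.094 and 0.105 m and x of shaft_right in the frame of tumbler between -0.006 and 0.006 m and y of drum in the frame of tumbler between -0.012 and 0.012 m and value of joint guard above 0.3 rad), for 0.2 s.
At the end, for the whole second after the job is handed in: Both shaft ends lie in their bearing slots within 5 mm of the bottom (axis less than 105 mm above the bench, within 6 mm of the slot's middle), the drum is at rest between the cheeks (within 12 mm sideways), and the guard is shut to within 0.06 rad (z of shaft_left in the frame of tumbler between 0.094 and 0.105 m and x of shaft_left in the frame of tumbler between -0.006 and 0.006 m and z of shaft_right in the frame of tumbler between 0.094 and 0.105 m and x of shaft_right in the frame of tumbler between -0.006 and 0.006 m and y of drum in the frame of tumbler between -0.012 and 0.012 m and value of joint guard below 0.06 rad and linear speed of drum below 0.02 m/s and angular speed of drum below 0.3 rad/s); the robot touches nothing.
It fails at once if one of the other things on the bench is moved by more than 30 mm (distance of any of media_jar, wrench, brush, hammer, screwdriver, oil_can, parts_tray from where it was at the start of the episode above 0.03 m).
It also fails if it takes over 58 s, if anything falls off the work surface, if the arm or the gripper's body presses on something with over 40 N, if the wrist force passes 120 N, or if a joint passes its speed limit or range.

ROBOT

A 6-joint arm with a two-finger parallel gripper is mounted at the origin on the work surface. World frame = base frame: x ahead of the robot, y to its left, z up, the work surface at z = 0. Lengths are in m, angles in degrees, forces in N, time in s.
With the tool pointing down it reaches from about 0.375 to 0.9 m from the base axis. Payload 3.1 kg.
Tool frame: the origin (TCP) lies on the centre line of the jaws, within the pads' length; the fingertips stand 17 mm ahead of it and the grasp point (between the pads) lies 2 mm behind it; y points along the fingers, x is the direction in which the jaws open and shut, and the axes are right-handed (so a half turn about y gives the same grasp; the last joint's range is limited). The gripper opens to 87 mm and grips with 3 to 60 N. Pads are 19 mm wide; open, the fingers measure 117 mm over their backs; the gripper's body (75 mm by 190 mm) begins 51 mm behind the grasp point.
Start: joints at [58.7, 30.224, 82.088, -0, 67.689, -10.227], TCP at [0.225, 0.583, 0.24] pointing down, gripper open.
Joint ranges: [-176.69, 176.69], [-43.24, 126.21], [12.49, 139.97], [-82, 262], [0, 151.66], [-163.58, 163.58]. Speed limits (degrees/s): [159.86, 159.86, 180, 180, 180, 180].

INTERFACE

Orientations are given as a 3x3 rotation matrix whose columns are the frame's x, y, z axes.
In Python, from rig import read_state, capture, camera_info, hand_in, trace, tip_of gives the robot as it stands.
- The arm moves only by the tool jog_arm, never from a script. Its argument "steps" is a list of rows, each an object with "fingers": the opening in per cent of the stroke, from 0 (shut) to 100 (fully open); "delta_pos": the shift along the world's x, y, z in mm, a list of three; "turn": the turn about the world's z in degrees. A call has 1 to 20 rows; each row is the pose to reach, as a shift and turn from the pose commanded when the call began; what a row does not reach only later rows make up. A row lasts 1/12 s, in which the tool goes at most 41.7 mm and 7.16 degrees, less where a joint would pass 70% of its speed; a pose out of reach is approached as far as the arm can. A call with a gripper value outside its range is refused whole. The fingers move at their own pace and stop on an object; the grip force is fixed at half the most. Time passes only in rows, so rows that repeat a pose let the fingers close. It gives the time, the measured TCP pose, the force and the opening at its end, in the units of the state.
- read_state(): the state, without advancing time (a new reading comes with each control period).
- capture(name): name is "side" or "top"; returns the picture (480x640x3 uint8, red, green, blue); there is no depth.
- camera_info(name): a dict with "fov_y" (degrees; the focal length in pixels is half the picture's height over the tangent of half this angle, whatever the lens; pixels are square), "cx", "cy" (the principal point, pixels), "view" (4x4, takes a point from world to camera coordinates). Camera axes: x right, y down, z forward; pixel columns grow to the right and rows downward; lengths in m; the calibration is good to about 2 mm. A picture is of the moment at which its call begins. camera_info takes no time and is no camera call.
- hand_in(): hands the job in, once; it reports no verdict.
Trained networks look in the newest picture that a camera, given by its name, has taken for a name from the list of things; names that differ only in an ending like _2 or _b are one class to them, and where a whole thing is asked for, a point or a joint stands for the part that bears it (a point fixed in the world has none). Each returns a list of dicts, best first, with "confidence" (0 to 1); they miss things now and then, are a little off and sometimes report something else, mostly with a low value. They report only what shows in the picture. A call takes as long as a camera call. They do not tell look-alikes from the thing itself.
- trace(target, camera): "mask" (480x640 bool, what is visible of it).
- tip_of(target, camera): "position" ([x, y, z] in m, in world coordinates, good to about 4 mm: a listed point, or the origin of a listed thing).
The state is a dict: "time_s": time; "joint_positions": joint angles; "qvel": joint speeds; "tau": joint torques, N m; "position": TCP position; "tcp_rot": TCP orientation; "force": force on the tool from outside, world axes, zero at the start; "moment": the same for the moment, N m; "opening": opening from 0.0 (shut) to 1.0 (fully open).
Only numpy, scipy, OpenCV 4.12 (cv2) and the standard library are available. Lean on these libraries where they do the work, as an engineer would, in place of code of your own. Each camera call takes 0.05 s, during which the arm holds its last target.

## Working session

There is one attempt and no reset: what is moved stays moved. The work goes in short steps, Python scripts to look and compute and a tool call to move; the robot and the scene stay as the last step left them, time stands still between calls to the robot, and variables do not carry over. Pictures are saved under pics/ and viewed, and the job is handed in when it is done.

Besides the shell and the picture viewer there is one more tool, called after "Call:" by a JSON object that holds its "api" and its "payload", one argument or row to a line. jog_arm: Moves the arm, as the interface text tells. Its arguments: {"type":"object","properties":{"steps":{"type":"array","items":{"type":"object","properties":{"fingers":{"type":"number"},"delta_pos":{"type":"array","items":{"type":"number"}},"turn":{"type":"number"}}}}},"required":["steps"]}

```bash
mkdir -p pics; ls; python3 - <<'E'
from rig import *
import cv2
s=read_state();print(s['time_s'],s['position'],s['tcp_rot'],s['force'],s['opening'])
for n in('side','top'):
    im=capture(n);cv2.imwrite(f'pics/{n}0.png',im[:,:,::-1]);c=camera_info(n);print(n,c)
E
```

```text
pics
0.0 [0.22431944 0.58260268 0.23859293] [[ 3.59556025e-01 -1.13861269e-03 -9.33122805e-01]
 [ 9.33121088e-01 -1.83446753e-03  3.59557602e-01]
 [-2.12118034e-03 -9.99997669e-01  4.02869663e-04]] [-0.41710275 -0.11948985 -0.72343817] 0.9988795121374549
side {'fov_y': 44.35316069895918, 'cx': 324.04682978119246, 'cy': 231.2447577177677, 'view': array([[-0.99369433, -0.1109565 , -0.01613148,  0.52887314],
       [-0.06994958,  0.72592256, -0.68421013,  0.13574554],
       [ 0.08762777, -0.67876734, -0.72910649,  1.78412703],
       [ 0.        ,  0.        ,  0.        ,  1.        ]])}
top {'fov_y': 53.74385822370476, 'cx': 317.91803007281675, 'cy': 233.49241497285112, 'view': array([[-0.08870159, -0.99604764, -0.00459675,  0.01175097],
       [-0.97260901,  0.08760793, -0.21530576,  0.55778867],
       [ 0.21485751, -0.01462712, -0.97653587,  1.18029318],
       [ 0.        ,  0.        ,  0.        ,  1.        ]])}
```

View pics/side0.png

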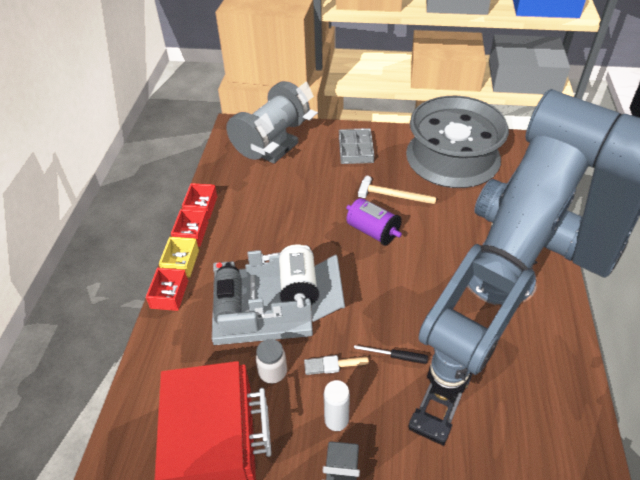

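View pics/top0.png

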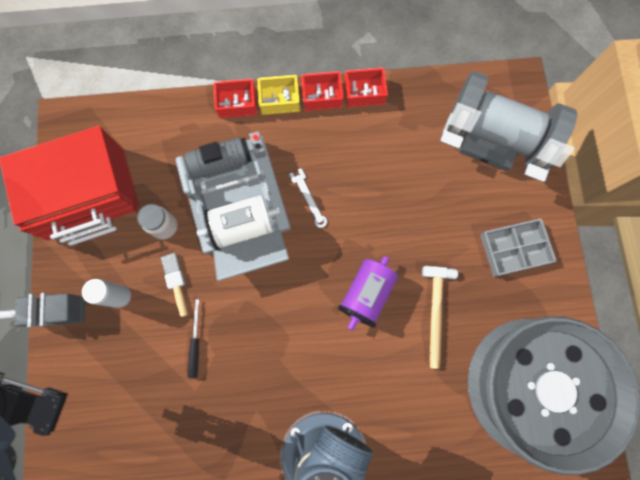

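```bash
python3 - <<'E'
from rig import *
for cam in('top','side'):
    for t in('tumbler','slot_left','slot_right','rails','drum','shaft_left','shaft_right','guard_hinge','guard_edge'):
        print(cam,t,[(d['position'].round(4) if hasattr(d['position'],'round') else d['position'],round(d['confidence'],2)) for d in tip_of(t,cam)])
print(read_state()['time_s'])
E
```

```text
top tumbler [([0.6722, 0.1825, 0.0017], 0.76)]
top slot_left [([0.6526, 0.2589, 0.0977], 0.71)]
top slot_right [([0.6897, 0.0959, 0.0959], 0.94), ([0.5569, 0.1524, 0.0355], 0.18)]
top rails [([0.5604, 0.15, 0.1237], 0.95)]
top drum [([0.5876, 0.1605, 0.1344], 0.95), ([0.3934, -0.1474, 0.0495], 0.83)]
top shaft_left [([0.3076, -0.0931, 0.0466], 0.97), ([0.5644, 0.2566, 0.1319], 0.55), ([0.3175, -0.321, -0.0012], 0.3)]
top shaft_right [([0.6088, 0.0585, 0.1306], 0.55)]
top guard_hinge [([0.5552, 0.152, 0.037], 0.57)]
top guard_edge [([0.4738, 0.1358, 0.0884], 0.93)]
side tumbler [([0.6722, 0.177, -0.0014], 0.86)]
side slot_left [([0.6555, 0.2624, 0.0979], 0.82)]
side slot_right [([0.6903, 0.0947, 0.0961], 0.91), ([0.5863, 0.1673, 0.1282], 0.36)]
side rails [([0.5592, 0.1568, 0.119], 0.98)]
side drum [([0.5856, 0.1623, 0.129], 0.84), ([0.392, -0.1514, 0.0508], 0.61)]
side shaft_left [([0.3066, -0.0949, 0.0499], 0.76), ([0.566, 0.2565, 0.1289], 0.56)]
side shaft_right [([0.475, -0.2051, 0.0472], 0.57)]
side guard_hinge [([0.5532, 0.1571, 0.0309], 0.56)]
side guard_edge [([0.474, 0.1372, 0.0925], 0.67)]
1.0
```

Look-alikes: the white drum with a black wheel (top ≈240,220; side ≈298,272) and a purple one (top ≈370,290). The white one on the grey tumbler's rails fits the description. I'll check it in a crop.

```bash
python3 - <<'E'
import cv2,numpy as np
a=cv2.imread('pics/side0.png')[235:350,200:355];b=cv2.imread('pics/top0.png')[125:285,165:300]
a=cv2.resize(a,(400,297),interpolation=3);b=cv2.resize(b,(390,462),interpolation=3)
o=np.zeros((462,790,3),np.uint8);o[:297,:400]=a;o[:,400:]=b;cv2.imwrite('pics/crop0.png',o)
E
```

```text
(no output)
```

View pics/crop0.png

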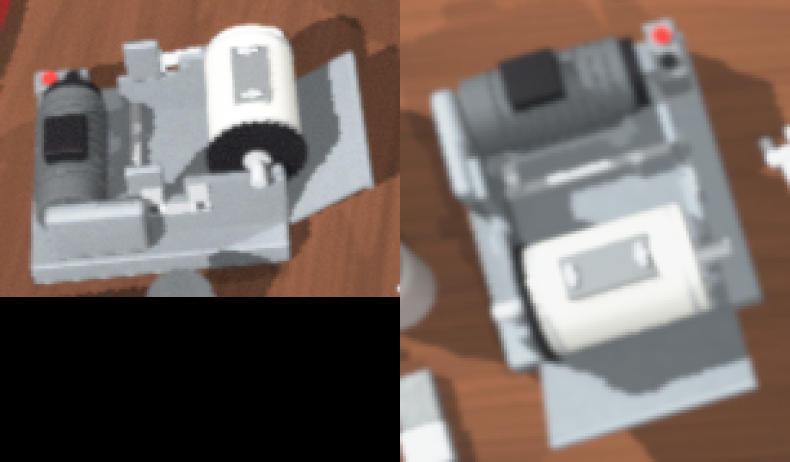

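The crop shows a white drum, a thin black wheel at its left end and the hatch on top, so this is the right drum. The plan is to spread the jaws across the tumbler, with fingers at about y ±50 mm either side of the hatch, and push from the front at axis height.

Call:
{"api": "jog_arm", "payload": {
  "steps": [
    {"fingers":100,"delta_pos":[286,-439,20],"turn":33.4},
    {"fingers":100,"delta_pos":[286,-439,20],"turn":33.4},
    {"fingers":100,"delta_pos":[286,-439,20],"turn":33.4},
    {"fingers":100,"delta_pos":[286,-439,20],"turn":33.4},
    {"fingers":100,"delta_pos":[286,-439,20],"turn":33.4},
    {"fingers":100,"delta_pos":[286,-439,20],"turn":33.4},
    {"fingers":100,"delta_pos":[286,-439,20],"turn":33.4},
    {"fingers":100,"delta_pos":[286,-439,20],"turn":33.4},
    {"fingers":100,"delta_pos":[286,-439,20],"turn":33.4},
    {"fingers":100,"delta_pos":[286,-439,20],"turn":33.4},
    {"fingers":100,"delta_pos":[286,-439,20],"turn":33.4},
    {"fingers":100,"delta_pos":[286,-439,20],"turn":33.4},
    {"fingers":100,"delta_pos":[286,-439,20],"turn":33.4},
    {"fingers":100,"delta_pos":[286,-439,20],"turn":33.4},
    {"fingers":100,"delta_pos":[286,-439,20],"turn":33.4},
    {"fingers":100,"delta_pos":[286,-439,20],"turn":33.4},
    {"fingers":100,"delta_pos":[286,-439,20],"turn":33.4}
  ]
}}

```text
time_s: 2.42
position: [0.5096, 0.1452, 0.2594]
tcp_rot: [[-0.215, -0.001, -0.977], [0.977, 0.0, -0.215], [0.001, -1.0, 0.001]]
force: [0.0, 0.5, -1.0]
opening: 1.002
```

Call:
{"api": "jog_arm", "payload": {
  "steps": [
    {"fingers":100,"delta_pos":[0,0,-40],"turn":0},
    {"fingers":100,"delta_pos":[0,0,-80],"turn":0},
    {"fingers":100,"delta_pos":[0,0,-110],"turn":0},
    {"fingers":100,"delta_pos":[0,0,-120],"turn":0},
    {"fingers":100,"delta_pos":[0,0,-120],"turn":0},
    {"fingers":100,"delta_pos":[0,0,-120],"turn":0}
  ]
}}

```text
time_s: 2.92
position: [0.5108, 0.1451, 0.14]
tcp_rot: [[-0.215, 0.0, -0.977], [0.977, 0.0, -0.215], [0.0, -1.0, -0.0]]
force: [0.3, 0.1, 0.2]
opening: 1.001
```

```bash
python3 - <<'E'
from rig import *
import cv2,numpy as np
s=read_state();print(s['time_s'],s['position'],s['force'])
a=capture('side')[200:350,180:380];b=capture('top')[105:305,145:320]
a=cv2.resize(a,(400,300),interpolation=3);b=cv2.resize(b,(390,446),interpolation=3)
o=np.zeros((446,790,3),np.uint8);o[:300,:400]=a;o[:,400:]=b;cv2.imwrite('pics/c1.png',o[:,:,::-1])
E
```

```text
2.9167 [0.51077795 0.14511971 0.14002425] [0.31679831 0.12478613 0.21202767]
```

View pics/c1.png

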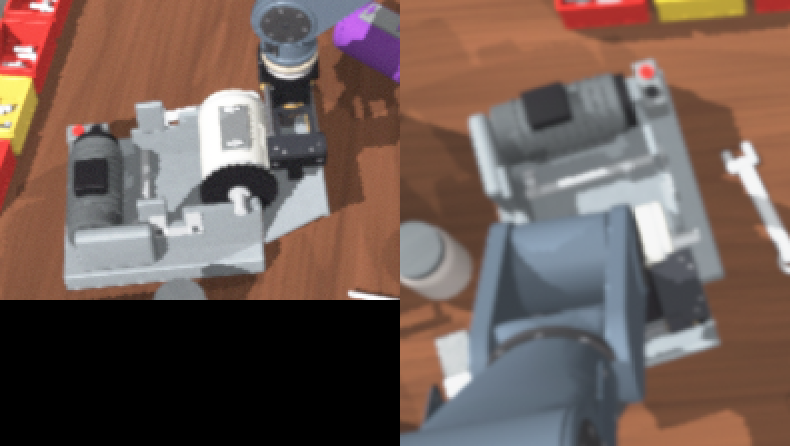

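Fingers are in front of the drum and clear of the guard. Pushing along (0.977, 0.213).

Call:
{"api": "jog_arm", "payload": {
  "steps": [
    {"fingers":100,"delta_pos":[5,1.1,0]},
    {"fingers":100,"delta_pos":[10,2.2,0]},
    {"fingers":100,"delta_pos":[14,3,0]},
    {"fingers":100,"delta_pos":[18,3.9,0]},
    {"fingers":100,"delta_pos":[22,4.8,0]},
    {"fingers":100,"delta_pos":[26,5.7,0]},
    {"fingers":100,"delta_pos":[30,6.5,0]},
    {"fingers":100,"delta_pos":[34,7.4,0]},
    {"fingers":100,"delta_pos":[38,8.3,0]},
    {"fingers":100,"delta_pos":[42,9.2,0]},
    {"fingers":100,"delta_pos":[46,10,0]},
    {"fingers":100,"delta_pos":[50,10.9,0]},
    {"fingers":100,"delta_pos":[54,11.8,0]},
    {"fingers":100,"delta_pos":[58,12.6,0]},
    {"fingers":100,"delta_pos":[62,13.5,0]},
    {"fingers":100,"delta_pos":[66,14.4,0]},
    {"fingers":100,"delta_pos":[70,15.3,0]}
  ]
}}

```text
$.steps[0]: bad value
```

```bash
cat > look.py <<'E'
import sys
from rig import *
import cv2,numpy as np
def tum(p):
    p=np.array(p,float);a=np.radians(12.3);d=p-[0.672,0.1795,0]
    return np.round(1000*np.array([d[0]*np.cos(a)+d[1]*np.sin(a),-d[0]*np.sin(a)+d[1]*np.cos(a),p[2]]),1)
n=sys.argv[1]
s=read_state();print(s['time_s'],s['position'].round(4),tum(s['position']),np.round(s['force'],1))
a=capture('side')[200:350,180:380];b=capture('top')[105:305,145:320]
a=cv2.resize(a,(400,300),interpolation=3);b=cv2.resize(b,(390,446),interpolation=3)
o=np.zeros((446,790,3),np.uint8);o[:300,:400]=a;o[:,400:]=b;cv2.imwrite(f'pics/{n}.png',o[:,:,::-1])
for c in ('side','top'):
    for t in sys.argv[2:]:
        print(c,t,[(tum(d['position']),round(d['confidence'],2)) for d in tip_of(t,c)])
E
python3 look.py c2 drum shaft_left shaft_right
```

```text
3.0167 [0.5121 0.1448 0.1414] [-163.6    0.2  141.4] [ 0.7 -0.1 -0.4]
side drum [(array([-89.3,   1.1, 129.2]), 0.87), (array([-341.2, -265.3,   52.5]), 0.6)]
side shaft_left [(array([-416.6, -193.4,   50.6]), 0.75), (array([-87.5,  97.8, 129.3]), 0.66)]
side shaft_right []
top drum [(array([-346. , -262.7,   49.7]), 0.79)]
top shaft_left [(array([-415.5, -189.4,   49.1]), 0.93)]
top shaft_right [(array([-272.2, -331.9,   49.5]), 0.92), (array([ -86.7, -105.9,  130.1]), 0.65)]
```

View pics/c2.png

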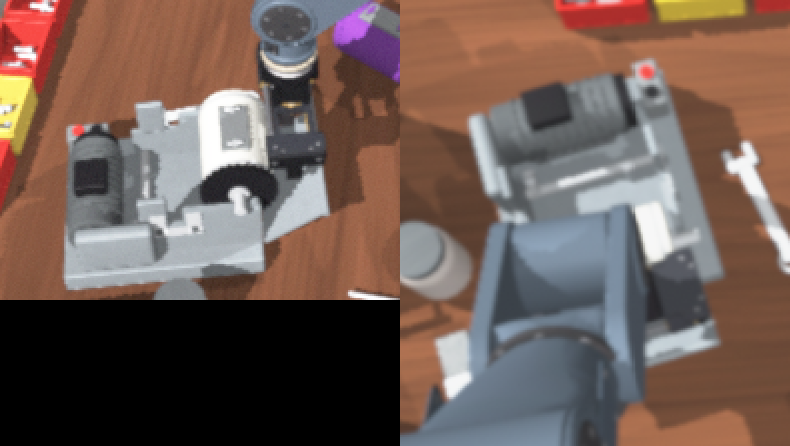

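The call was refused because `turn` is required. I'm repeating it with `turn` included.

Call:
{"api": "jog_arm", "payload": {
  "steps": [
    {"fingers":100,"delta_pos":[5,1.1,0],"turn":0},
    {"fingers":100,"delta_pos":[10,2.2,0],"turn":0},
    {"fingers":100,"delta_pos":[14,3,0],"turn":0},
    {"fingers":100,"delta_pos":[18,3.9,0],"turn":0},
    {"fingers":100,"delta_pos":[22,4.8,0],"turn":0},
    {"fingers":100,"delta_pos":[26,5.7,0],"turn":0},
    {"fingers":100,"delta_pos":[30,6.5,0],"turn":0},
    {"fingers":100,"delta_pos":[34,7.4,0],"turn":0},
    {"fingers":100,"delta_pos":[38,8.3,0],"turn":0},
    {"fingers":100,"delta_pos":[42,9.2,0],"turn":0},
    {"fingers":100,"delta_pos":[46,10,0],"turn":0},
    {"fingers":100,"delta_pos":[50,10.9,0],"turn":0},
    {"fingers":100,"delta_pos":[54,11.8,0],"turn":0},
    {"fingers":100,"delta_pos":[58,12.6,0],"turn":0},
    {"fingers":100,"delta_pos":[62,13.5,0],"turn":0},
    {"fingers":100,"delta_pos":[66,14.4,0],"turn":0},
    {"fingers":100,"delta_pos":[70,15.3,0],"turn":0}
  ]
}}

```text
time_s: 4.83
position: [0.5811, 0.1596, 0.1396]
tcp_rot: [[-0.214, 0.0, -0.977], [0.977, -0.0, -0.214], [-0.0, -1.0, -0.0]]
force: [-4.4, -1.0, 0.2]
opening: 1.004
```

```bash
python3 look.py c3 drum shaft_left shaft_right
```

```text
4.8333 [0.5811 0.1596 0.1396] [-9.310e+01 -1.000e-01  1.396e+02] [-4.4 -1.   0.2]
side drum [(array([-345.5, -264.5,   48.4]), 0.61), (array([-37. ,   3.8, 129.3]), 0.58)]
side shaft_left [(array([-417.5, -191.5,   47.1]), 0.89), (array([-38.7,  97. , 127.6]), 0.74)]
side shaft_right [(array([-275.2, -335.3,   50.4]), 0.86), (array([-116.2,    1.5,  121.1]), 0.63), (array([  4.1, 210.8,  -3.7]), 0.37)]
top drum [(array([-342.5, -263.5,   50.8]), 0.88)]
top shaft_left [(array([-414.6, -188.3,   53. ]), 0.62)]
top shaft_right [(array([ -32.2, -105.6,  131.1]), 0.77), (array([-201. ,   -1.9,   93.6]), 0.67), (array([-272.2, -332.3,   46.3]), 0.61)]
```

View pics/c3.png

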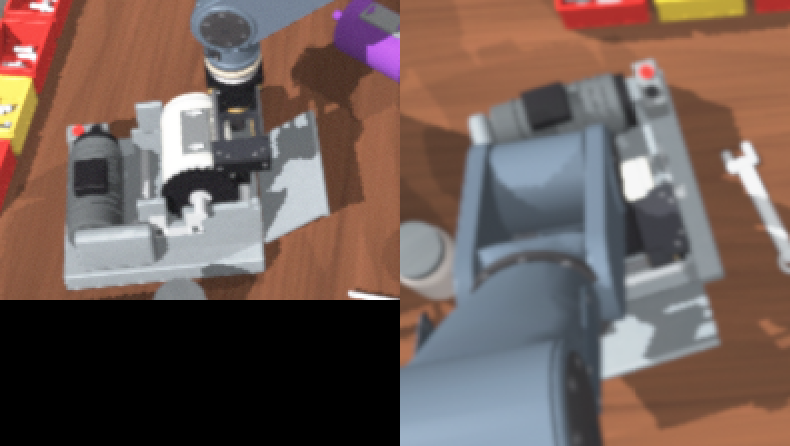

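The drum slides straight back under about 4 N and is now at about −36 mm. I'll push the rest more slowly.

Call:
{"api": "jog_arm", "payload": {
  "steps": [
    {"fingers":100,"delta_pos":[4,0.9,0],"turn":0},
    {"fingers":100,"delta_pos":[8,1.8,0],"turn":0},
    {"fingers":100,"delta_pos":[12,2.6,0],"turn":0},
    {"fingers":100,"delta_pos":[16,3.5,0],"turn":0},
    {"fingers":100,"delta_pos":[19,4.1,0],"turn":0},
    {"fingers":100,"delta_pos":[22,4.8,0],"turn":0},
    {"fingers":100,"delta_pos":[25,5.4,0],"turn":0},
    {"fingers":100,"delta_pos":[28,6.1,0],"turn":0},
    {"fingers":100,"delta_pos":[30,6.5,0],"turn":0},
    {"fingers":100,"delta_pos":[32,7,0],"turn":0},
    {"fingers":100,"delta_pos":[34,7.4,0],"turn":0},
    {"fingers":100,"delta_pos":[34,7.4,0],"turn":0}
  ]
}}

```text
time_s: 6.23
position: [0.6156, 0.167, 0.1397]
tcp_rot: [[-0.213, 0.002, -0.977], [0.977, 0.0, -0.213], [-0.0, -1.0, -0.002]]
force: [-0.2, -0.8, 0.3]
opening: 1.0
```

```bash
python3 look.py c4 drum shaft_left shaft_right
```

```text
6.2333 [0.6156 0.167  0.1397] [-57.8  -0.2 139.7] [-0.2 -0.8  0.3]
side drum [(array([-346.8, -264.5,   48.9]), 0.9), (array([ 1.8,  6.3, 94.6]), 0.66)]
side shaft_left [(array([-1.2, 99.4, 99.9]), 0.96), (array([-419.2, -192.5,   48.4]), 0.57)]
side shaft_right [(array([-277.2, -333. ,   49. ]), 0.66), (array([-166.5,  214.9,   -3.2]), 0.65), (array([ -1.3, -88.5,  97.7]), 0.28)]
top drum [(array([-344.3, -260.6,   50. ]), 0.78)]
top shaft_left [(array([-416.3, -189.3,   52.7]), 0.64)]
top shaft_right [(array([-273.6, -333.8,   47.5]), 0.8), (array([   2.4, -105.1,  100.9]), 0.7)]
```

View pics/c4.png

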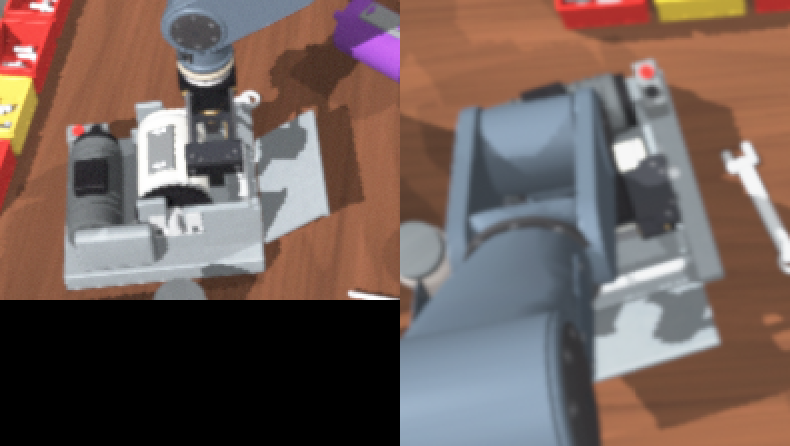

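Both ends read z ≈ 100 mm and x ≈ 0. I'll back off along the approach and raise the arm so I can see properly.

Call:
{"api": "jog_arm", "payload": {
  "steps": [
    {"fingers":100,"delta_pos":[-10,-2.1,0],"turn":0},
    {"fingers":100,"delta_pos":[-40,-8.5,0],"turn":0},
    {"fingers":100,"delta_pos":[-75,-16,20],"turn":0},
    {"fingers":100,"delta_pos":[-110,-23.5,20],"turn":0},
    {"fingers":100,"delta_pos":[-150,-32,20],"turn":0},
    {"fingers":100,"delta_pos":[-180,-38.5,20],"turn":0},
    {"fingers":100,"delta_pos":[-180,-38.5,20],"turn":0},
    {"fingers":100,"delta_pos":[-180,-38.5,20],"turn":0}
  ]
}}

```text
time_s: 7.3
position: [0.433, 0.1283, 0.1599]
tcp_rot: [[-0.213, -0.001, -0.977], [0.977, 0.0, -0.213], [0.0, -1.0, 0.001]]
force: [0.6, -1.2, 0.9]
opening: 1.002
```

```bash
python3 look.py c5 drum shaft_left shaft_right guard_edge guard_hinge slot_left slot_right
```

```text
7.3 [0.433  0.1283 0.1599] [-244.5    0.9  159.9] [ 0.6 -1.2  0.9]
side drum [(array([ 1.1,  1.8, 99.6]), 0.67), (array([-346.3, -263.1,   49.2]), 0.62)]
side shaft_left [(array([  2.6, 102.2,  98.3]), 0.89), (array([-415.3, -192.2,   47.8]), 0.57), (array([-114.1,   -1.2,  119.8]), 0.51), (array([-348.5, -688.4,    4.9]), 0.22)]
side shaft_right []
side guard_edge [(array([-204.1,   -1.6,   90.7]), 0.95)]
side guard_hinge [(array([-116.7,    1.6,   34. ]), 0.74)]
side slot_left []
side slot_right [(array([  1.1, -84.8,  96.7]), 0.97)]
top drum [(array([-345.1, -263.7,   51. ]), 0.82), (array([  3.6,   0.2, 102.5]), 0.71)]
top shaft_left [(array([-413.8, -190.8,   52. ]), 0.87), (array([  3.2,  99.9, 103.3]), 0.57)]
top shaft_right [(array([-273.3, -333.9,   48.8]), 0.95), (array([   2.9, -103.6,  101.6]), 0.75)]
top guard_edge []
top guard_hinge [(array([-169.4,  212. ,    3.3]), 0.47)]
top slot_left [(array([-1.5, 81.4, 98.5]), 0.56), (array([ -42.6, -194.7,   -1.8]), 0.19)]
top slot_right [(array([ -0.7, -84.6,  99.5]), 0.89), (array([-1.8, 82.2, 98.2]), 0.2)]
```

View pics/c5.png

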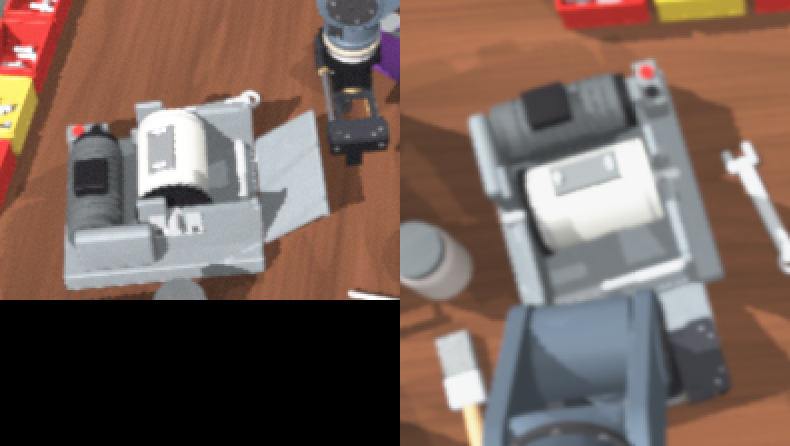

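The side and top views agree: shaft at x ≈ +1…3 mm and z ≈ 98…103 mm, which is home within the networks' noise. To check by touch and seat it, I'll probe the drum top gently with both fingertips; contact should come at tip z ≈ 148 mm.

Call:
{"api": "jog_arm", "payload": {
  "steps": [
    {"fingers":100,"delta_pos":[0,0,40],"turn":0},
    {"fingers":100,"delta_pos":[40,8,50],"turn":0},
    {"fingers":100,"delta_pos":[80,16,50],"turn":0},
    {"fingers":100,"delta_pos":[120,24,50],"turn":0},
    {"fingers":100,"delta_pos":[160,32,50],"turn":0},
    {"fingers":100,"delta_pos":[200,40,50],"turn":0},
    {"fingers":100,"delta_pos":[239.5,48.5,50],"turn":0},
    {"fingers":100,"delta_pos":[239.5,48.5,50],"turn":0},
    {"fingers":100,"delta_pos":[239.5,48.5,30],"turn":0},
    {"fingers":100,"delta_pos":[239.5,48.5,15],"turn":0},
    {"fingers":100,"delta_pos":[239.5,48.5,9],"turn":0},
    {"fingers":100,"delta_pos":[239.5,48.5,9],"turn":0},
    {"fingers":100,"delta_pos":[239.5,48.5,9],"turn":0}
  ]
}}

```text
time_s: 9.18
position: [0.6741, 0.1768, 0.1687]
tcp_rot: [[-0.213, -0.0, -0.977], [0.977, -0.0, -0.213], [0.0, -1.0, 0.0]]
force: [-0.1, 0.4, 1.0]
opening: 1.002
```

Call:
{"api": "jog_arm", "payload": {
  "steps": [
    {"fingers":100,"delta_pos":[0,0,-1],"turn":0},
    {"fingers":100,"delta_pos":[0,0,-2],"turn":0},
    {"fingers":100,"delta_pos":[0,0,-2],"turn":0}
  ]
}}

```text
time_s: 9.43
position: [0.6744, 0.1769, 0.1673]
tcp_rot: [[-0.214, 0.001, -0.977], [0.977, 0.0, -0.214], [-0.0, -1.0, -0.001]]
force: [-1.2, 0.4, -0.7]
opening: 1.001
```

Call:
{"api": "jog_arm", "payload": {
  "steps": [
    {"fingers":100,"delta_pos":[0,0,-1],"turn":0},
    {"fingers":100,"delta_pos":[0,0,-2],"turn":0},
    {"fingers":100,"delta_pos":[0,0,-3],"turn":0},
    {"fingers":100,"delta_pos":[0,0,-3],"turn":0}
  ]
}}

```text
time_s: 9.77
position: [0.6751, 0.1771, 0.1652]
tcp_rot: [[-0.213, 0.003, -0.977], [0.977, 0.0, -0.213], [-0.0, -1.0, -0.003]]
force: [-1.0, -0.5, 6.1]
opening: 0.998
```

```bash
python3 -c "
from rig import *
s=read_state();print(s['time_s'],s['position'],s['force'],s['moment'])"
```

```text
9.7667 [0.67511952 0.17706906 0.16519703] [-1.01034447 -0.48867008  6.11754092] [0.06899352 0.10312653 0.04492868]
```

Contact came at tip z ≈ 148 mm with 6 N and the drum did not move, so it is fully home. Now to the guard: lift, go back in front of its edge (u ≈ −235 mm), and lower the tips to about 70 mm.

Call:
{"api": "jog_arm", "payload": {
  "steps": [
    {"fingers":100,"delta_pos":[0,0,35],"turn":0},
    {"fingers":100,"delta_pos":[-38,-8,45],"turn":0},
    {"fingers":100,"delta_pos":[-77,-16,45],"turn":0},
    {"fingers":100,"delta_pos":[-116,-24,45],"turn":0},
    {"fingers":100,"delta_pos":[-155,-32,45],"turn":0},
    {"fingers":100,"delta_pos":[-194,-40,45],"turn":0},
    {"fingers":100,"delta_pos":[-233,-47.5,45],"turn":0},
    {"fingers":100,"delta_pos":[-233,-47.5,45],"turn":0},
    {"fingers":100,"delta_pos":[-233,-47.5,10],"turn":0},
    {"fingers":100,"delta_pos":[-233,-47.5,-25],"turn":0},
    {"fingers":100,"delta_pos":[-233,-47.5,-60],"turn":0},
    {"fingers":100,"delta_pos":[-233,-47.5,-77],"turn":0},
    {"fingers":100,"delta_pos":[-233,-47.5,-77],"turn":0},
    {"fingers":100,"delta_pos":[-233,-47.5,-77],"turn":0}
  ]
}}

```text
time_s: 10.93
position: [0.4411, 0.1294, 0.086]
tcp_rot: [[-0.213, -0.002, -0.977], [0.977, -0.0, -0.213], [0.0, -1.0, 0.002]]
force: [-0.2, -0.5, 0.8]
opening: 1.001
```

```bash
python3 look.py c6 guard_edge shaft_left shaft_right
```

```text
10.9333 [0.4411 0.1294 0.086 ] [-2.363e+02  2.000e-01  8.600e+01] [-0.2 -0.5  0.8]
side guard_edge [(array([-203.8,   -0.5,   93.6]), 0.71)]
side shaft_left [(array([ -1. , 103.8,  98.6]), 0.97)]
side shaft_right []
top guard_edge []
top shaft_left [(array([  6. , 102.6, 104.5]), 0.64)]
top shaft_right [(array([-274.5, -335.9,   47. ]), 0.97), (array([   1.7, -104.6,   98.9]), 0.86), (array([  2.7,   1. , 104.2]), 0.23)]
```

View pics/c6.png

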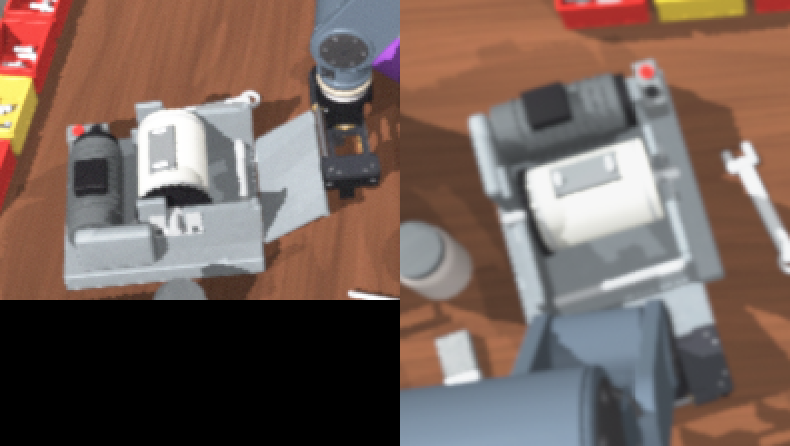

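Call:
{"api": "jog_arm", "payload": {
  "steps": [
    {"fingers":100,"delta_pos":[9,2,0],"turn":0},
    {"fingers":100,"delta_pos":[17.5,3.8,0],"turn":0},
    {"fingers":100,"delta_pos":[24,5.2,6],"turn":0},
    {"fingers":100,"delta_pos":[30.5,6.6,13],"turn":0},
    {"fingers":100,"delta_pos":[37,8.1,19],"turn":0},
    {"fingers":100,"delta_pos":[43.5,9.5,23],"turn":0},
    {"fingers":100,"delta_pos":[50,10.9,27],"turn":0},
    {"fingers":100,"delta_pos":[56.5,12.3,31],"turn":0},
    {"fingers":100,"delta_pos":[63,13.7,34],"turn":0},
    {"fingers":100,"delta_pos":[69.5,15.1,37],"turn":0},
    {"fingers":100,"delta_pos":[76,16.6,39],"turn":0},
    {"fingers":100,"delta_pos":[81,17.7,40],"turn":0},
    {"fingers":100,"delta_pos":[86,18.7,41],"turn":0},
    {"fingers":100,"delta_pos":[90,19.6,41],"turn":0},
    {"fingers":100,"delta_pos":[90,19.6,41],"turn":0}
  ]
}}

```text
time_s: 12.58
position: [0.533, 0.1493, 0.1276]
tcp_rot: [[-0.214, 0.003, -0.977], [0.977, 0.0, -0.214], [-0.0, -1.0, -0.003]]
force: [-0.6, -0.0, 0.4]
opening: 0.999
```

```bash
python3 look.py c7 guard_edge shaft_left
```

```text
12.5833 [0.533  0.1493 0.1276] [-1.423e+02  1.000e-01  1.276e+02] [-0.6 -0.   0.4]
side guard_edge []
side shaft_left [(array([ 1.8, 99.1, 98.7]), 0.85), (array([-417.4, -192.8,   48.9]), 0.76), (array([-171.2,  213.5,   -3.9]), 0.51)]
top guard_edge []
top shaft_left [(array([-416.8, -193.1,   51.2]), 0.97)]
```

View pics/c7.png

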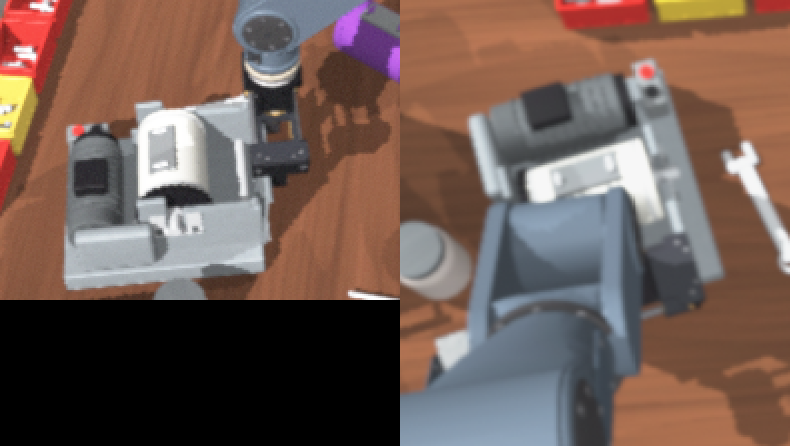

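The guard has swung nearly shut with low force. I'll creep forward until it stops.

Call:
{"api": "jog_arm", "payload": {
  "steps": [
    {"fingers":100,"delta_pos":[1.5,0.3,0],"turn":0},
    {"fingers":100,"delta_pos":[3,0.6,0],"turn":0},
    {"fingers":100,"delta_pos":[4.5,1,0],"turn":0},
    {"fingers":100,"delta_pos":[4.5,1,0],"turn":0}
  ]
}}

```text
time_s: 13.22
position: [0.5354, 0.1499, 0.1275]
tcp_rot: [[-0.213, -0.001, -0.977], [0.977, -0.0, -0.213], [0.0, -1.0, 0.001]]
force: [-2.5, -0.9, 1.8]
opening: 0.996
```

Call:
{"api": "jog_arm", "payload": {
  "steps": [
    {"fingers":100,"delta_pos":[1.5,0.3,0],"turn":0},
    {"fingers":100,"delta_pos":[3,0.6,0],"turn":0},
    {"fingers":100,"delta_pos":[3,0.6,0],"turn":0}
  ]
}}

```text
time_s: 13.47
position: [0.539, 0.1507, 0.1276]
tcp_rot: [[-0.213, 0.0, -0.977], [0.977, 0.0, -0.213], [0.0, -1.0, -0.0]]
force: [-2.0, 0.1, 1.3]
opening: 1.001
```

Call:
{"api": "jog_arm", "payload": {
  "steps": [
    {"fingers":100,"delta_pos":[1.5,0.3,0],"turn":0},
    {"fingers":100,"delta_pos":[3,0.6,0],"turn":0},
    {"fingers":100,"delta_pos":[3,0.6,0],"turn":0}
  ]
}}

```text
time_s: 13.72
position: [0.5401, 0.151, 0.1274]
tcp_rot: [[-0.213, -0.004, -0.977], [0.977, -0.001, -0.213], [0.0, -1.0, 0.004]]
force: [-5.0, -1.4, 4.4]
opening: 1.001
```

Call:
{"api": "jog_arm", "payload": {
  "steps": [
    {"fingers":100,"delta_pos":[1.5,0.3,0],"turn":0},
    {"fingers":100,"delta_pos":[2,0.4,0],"turn":0},
    {"fingers":100,"delta_pos":[2,0.4,0],"turn":0}
  ]
}}

```text
time_s: 13.97
position: [0.5402, 0.151, 0.1273]
tcp_rot: [[-0.213, -0.008, -0.977], [0.977, -0.001, -0.213], [0.0, -1.0, 0.008]]
force: [-9.3, -2.4, 6.1]
opening: 1.004
```

It is hard against the stop: the force rises to 9.6 N with no travel, at TCP u ≈ −135 mm as predicted. Backing off.

Call:
{"api": "jog_arm", "payload": {
  "steps": [
    {"fingers":100,"delta_pos":[-6,-1.3,0],"turn":0},
    {"fingers":100,"delta_pos":[-25,-5.4,0],"turn":0},
    {"fingers":100,"delta_pos":[-60,-13,0],"turn":0},
    {"fingers":100,"delta_pos":[-95,-20.5,30],"turn":0},
    {"fingers":100,"delta_pos":[-110,-24,70],"turn":0},
    {"fingers":100,"delta_pos":[-110,-24,110],"turn":0},
    {"fingers":100,"delta_pos":[-110,-24,110],"turn":0},
    {"fingers":100,"delta_pos":[-110,-24,110],"turn":0},
    {"fingers":100,"delta_pos":[-110,-24,110],"turn":0}
  ]
}}

```text
time_s: 14.72
position: [0.4347, 0.1277, 0.2379]
tcp_rot: [[-0.214, 0.003, -0.977], [0.977, 0.0, -0.214], [-0.0, -1.0, -0.003]]
force: [0.4, 0.1, -0.5]
opening: 1.001
```

```bash
python3 look.py c8 guard_edge guard_hinge shaft_left shaft_right drum
```

```text
14.7167 [0.4347 0.1277 0.2379] [-2.429e+02 -1.000e-01  2.379e+02] [ 0.4  0.1 -0.5]
side guard_edge [(array([-121.8,    1.9,  135.4]), 0.82), (array([ 1.4, 98. , 95.5]), 0.15)]
side guard_hinge [(array([-121.6,    0.4,   31.3]), 0.73), (array([ -2.7, -86.4,  97. ]), 0.71), (array([-347.7, -689.6,    2.2]), 0.4)]
side shaft_left [(array([-118.8,    0.9,   32.4]), 0.64), (array([ 2.9, 98.3, 96.7]), 0.63), (array([ 0. , 84.1, 97.2]), 0.37)]
side shaft_right []
side drum [(array([-347.8, -265. ,   47.9]), 0.79), (array([ 0.6,  3.3, 98.8]), 0.63)]
top guard_edge []
top guard_hinge [(array([ 1.5,  2.6, -0.5]), 0.54), (array([-122.1,   -1.6,   41.6]), 0.48)]
top shaft_left [(array([  3. ,  99.3, 102.5]), 0.82), (array([-415.2, -189.5,   52.6]), 0.71)]
top shaft_right [(array([-271. , -332.1,   45.2]), 0.71), (array([-148.7,  365.5,   -1.8]), 0.65), (array([   1.4, -103.8,   98.5]), 0.57), (array([-2.5,  1.8,  2. ]), 0.22)]
top drum [(array([  1.5,  -0.3, 102.5]), 0.84), (array([-344.2, -264.8,   48.7]), 0.67)]
```

View pics/c8.png

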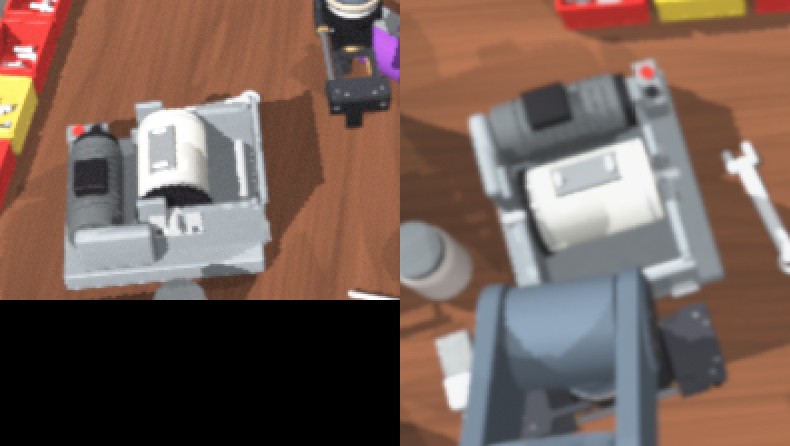

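The guard stands upright against the cheeks (edge at u −122, z 135 mm), the drum is home, and the gripper is clear. Handing in.

```bash
python3 -c "
from rig import *
print(hand_in())"
```

```text
the job is handed in; nothing more can be done
None
```

The drum is home in both bearing slots, the guard is shut, and I handed the job in at about 15 s; hand-in gives no verdict.

**Drum:** I pushed the white drum straight back along the rails with the open fingers until the shaft dropped into the slots. It slid under about 4 N. Touching its top with the fingertips met contact at about 148 mm with 6 N, which is the height given for fully home.

**Guard:** I swung it up with the fingers against its edge until it hit its stop, where the force rose to about 9.6 N with no further travel.

**Last checks:**
- **Guard edge:** read at 122 mm in front of the slots and 135 mm high, which is the shut position. Only the side camera saw it; the top camera's view was blocked by the arm.
- **Shaft ends:** they read x +1 to +3 mm and z 97 to 103 mm. The right end was seen only by the top camera in this check.
- **Gripper:** clear of everything, with force near zero.
- **Other things on the bench:** I kept clear of them and saw nothing move in the pictures, but I did not measure their positions again.

**Disagreements:** One earlier top-camera reading put the left shaft end at x 6 mm, z 104.5 mm. The side camera, later readings and the touch test all contradict it, so I took it as noise. One push call was refused for a missing `turn` field and was repeated; it did not move anything.

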